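# Push the barrel model through the sprung gate of the drying lane

## Robot

A 7-joint arm with a two-finger parallel gripper is mounted at the origin on the work surface. World frame = base frame: x ahead of the robot, y to its left, z up, the work surface at z = 0. Lengths are in m, angles in rad, forces in N, time in s.
With the tool pointing down it reaches from about 0.425 to 0.875 m from the base axis. Payload 4.7 kg.
Tool frame: the origin (TCP) lies between the finger pads; the fingertips stand 14 mm ahead of it and the grasp point (between the pads) lies 5 mm behind it; z points along the fingers, y is the line along which they close (so a half turn about z gives the same grasp; the last joint's range is limited). The gripper opens to 87 mm and grips with 3 to 60 N. Pads are 19 mm wide; open, the fingers measure 117 mm over their backs; the gripper's body (75 mm by 190 mm) begins 51 mm behind the grasp point.
Start: joints at [-1.295, 0.321, -0.07, 1.45, 0.023, 1.371, -0.057], TCP at [0.168, 0.628, 0.237] pointing down, gripper open.
Joint ranges: [-2.86, 2.86], [-0.3, 2.09], [-1.38, 1.24], [0.06, 2.45], [-1.56, 4.7], [0.09, 2.05], [-2.69, 2.69]. Speed limits (rad/s): [2.57, 2.57, 3.14, 3.14, 3.14, 3.14, 3.14].

## Interface

Orientations are given as a rotation vector (axis times angle).
In Python, from bench import ctrl gives the robot as it stands.
- The arm moves only by the tool step_arm, never from a script. Its argument "commands" is a list of rows, each an object with "travel": the shift along the tool's x, y, z in m, a list of three; "turn": the turn, a rotation vector about the tool's x, y, z in degrees, a list of three. A call has 1 to 5 rows; each row is the pose to reach, as a shift and turn from the pose commanded when the call began, along the tool's axes at that moment; what a row does not reach only later rows make up. A row lasts 1/10 s, in which the tool goes at most 50 mm and 8.59 degrees, less where a joint would pass 70% of its speed; a pose out of reach is approached as far as the arm can. A call with a gripper value outside its range is refused whole. "gripper" is the opening, from 0 (shut) to 1 (fully open), set as the call begins (left out, the last holds). The fingers move at their own pace and stop on an object; "force" is the grip in N (left out, the last holds). Time passes only in rows, so rows that repeat a pose let the fingers close. It gives the time, the measured TCP pose, the force, the opening and the grip force at its end, in the units of the state.
- ctrl.get_state(): the state, without advancing time (a new reading comes with each control period).
- ctrl.get_image(name): name is "scene" or "top" or "wrist"; returns the picture (480x640x3 uint8, red, green, blue); there is no depth.
- ctrl.camera_model(name): a dict with "fx", "fy", "cx", "cy" (pixels), "R" (3x3) and "t" (3): a world point X has camera coordinates R X + t; the wrist camera has in their place "T_tool_cam" (4x4, takes a point from camera to tool coordinates, whose origin is the TCP and whose axes are the flange's). Camera axes: x right, y down, z forward; pixel columns grow to the right and rows downward; lengths in m; the calibration is good to about 2 mm. A picture is of the moment at which its call begins: read the wrist's pose just before it. camera_model takes no time and is no camera call.
- ctrl.close_job(): hands the job in; it is judged then, once.
The state is a dict: "time": time; "joint_positions": joint angles; "qd": joint speeds; "joint_torque": joint torques, N m; "position": TCP position; "tool_rot": TCP orientation; "ft_force": force on the tool from outside, world axes, zero at the start; "torque": the same for the moment, N m; "grip_width": opening from 0.0 (shut) to 1.0 (fully open); "grip_force": force on a finger pad.
Only numpy, scipy, OpenCV 4.12 (cv2) and the standard library are available. Lean on these libraries where they do the work, as an engineer would, in place of code of your own. Each camera call takes 0.05 s, during which the arm holds its last target. There are 200 camera calls.

## Task

Stand the round plinth with the little wooden barrel upright on the open loading plate of the drying lane, then push it along the plate and through the sprung gate until it is pressed firmly, but not hard, against the stop pad at the end. Slide it on the floor, do not lift it over the gate. Then draw your fingers slowly back out with the gate leaf riding on them, so that it closes behind the barrel without slamming, and leave everything else on the bench where it stands.

Things in the scene. Friction and masses are not known exactly. Their poses are not given: they have to be found in the camera images.
- keg: The piece to load: a round wooden plinth (44 mm across, 16 mm high) with a small wooden barrel with two dark hoops (27 mm across, 34 mm high) fixed on top; 50 mm high in all, about 0.12 kg. Solid, may be gripped by the barrel. Origin under its centre, z up. It stands on the bench in one of three places; the crate and the horse stand in the others.
- lane: The drying lane, fixed on the bench: smooth grey floor plate 110 mm wide, top 6 mm over the bench. Origin on the bench under the gate, on the centre line; x is the pushing direction, y left, z up. From x = -10 to +180 mm clear walls, 45 mm high over the floor, inner faces at y = -25 and +39 mm, open above; two aluminium gate posts at x = -12 to +2 mm, 55 mm high, inner faces at y = -25 and +28 mm.
- load (a point): Point on the floor of the open loading plate, on the centre line 60 mm before the gate: a good place to stand the piece. The plate runs from lane x = -120 to -12 mm and has no walls.
- hinge (a point): Top of the gate's upright hinge pin, behind the left post (lane x = 0, y = +34 mm). The leaf hangs from here across the lane: smooth aluminium, 4 mm thick, 55 mm wide, 11 to 49 mm over the bench. Its free end sweeps 55 mm about the pin: it shuts only when the piece is home and the fingers are out, and snaps shut behind fingers that go deeper than home.
- gate (a joint): Gate leaf angle, rad: 0 shut, positive swings in the pushing direction, to 1.56; never the other way. A spring shuts it (1 N at its free end shut, 2.5 N wide open, more near the hinge), pressing piece and fingers to the right. Let go it slams at over 5 rad/s (4 is too fast near shut); fingers drawn straight back at 30 mm/s or less, leaf resting on them, ease it shut.
- stop: End stop: block across the lane, origin at its front foot on the lane floor, lane x = 125 mm, axes as lane. A screw holds a rigid black pad (44 mm wide, 10 to 26 mm over the bench) 16 to 32 mm before the origin, not measured: feel for it at 10 mm/s or less. Gate and walls drag with some 5 N. Piece home: centre at lane x = 71 to 87 mm. Press the pad with 5 to 14 N for half a second; the hand feels 2 to 4 N more.
- crate: Bystander: a square wooden plinth (44 mm) with a small crate on it, 42 mm high. Origin under its centre.
- horse: Bystander: a brown model horse on an oblong plinth (70 x 34 mm), 87 mm high. Origin under its centre.
- dropper_a: Bystander: green dropper bottle of paint, 25 mm across, 84 mm high. Origin under its centre.
- dropper_b: Bystander: grey dropper bottle of paint, 25 mm across, 84 mm high. Origin under its centre.
- jar: Bystander: glass jar with a black cap, 44 mm across, 45 mm high. Origin under its centre.
- water_pot: Bystander: white water pot, 68 mm across, 70 mm high. Origin under its centre.
- brush: Bystander: a thin paint brush 180 mm long on a cork rest, near the robot. Origin under its middle.
There are look-alikes about, which are no part of the job. Leave any red or yellow look-alike of the keg alone.

How it is judged:
By the outcome, as a careful person would: the job done as asked, in the order asked, and still so for the second after the job is handed in, with the robot touching nothing.
It also fails if it takes over 70 s, if anything falls off the work surface, if the arm or the gripper's body presses on something with over 40 N, if the wrist force passes 120 N, or if a joint passes its speed limit or range.

## Working session

There is one attempt and no reset: what is moved stays moved. The work goes in short steps, Python scripts to look and compute and a tool call to move; the robot and the scene stay as the last step left them, time stands still between calls to the robot, and variables do not carry over. Pictures are saved under pics/ and viewed, at most 10 in all, crops included, and the job is handed in when it is done.

Besides the shell and the picture viewer there is one more tool, called after "Call:" as name(argument=value, ...), one argument or row to a line, values as JSON. step_arm: Moves the arm, as the interface text tells. Its arguments: {"type":"object","properties":{"commands":{"type":"array"},"gripper":{"type":"number"},"force":{"type":"number"}},"required":["commands"]}

```bash
mkdir -p pics; ls; python3 - <<'E'
from bench import ctrl
import cv2,numpy as np
s=ctrl.get_state();print({k:np.round(v,3) for k,v in s.items()})
for n in("scene","top"):
    cv2.imwrite(f"pics/{n}0.png",ctrl.get_image(n)[:,:,::-1]);print(ctrl.camera_model(n))
print(ctrl.camera_model("wrist"))
E
```

```text
pics
{'time': np.float64(0.0), 'joint_positions': array([-1.295,  0.322, -0.07 ,  1.452,  0.023,  1.371, -0.057]), 'qd': array([-0.   ,  0.002, -0.001, -0.002,  0.001, -0.001, -0.   ]), 'joint_torque': array([ 1.0000e-03, -4.9128e+01, -4.0300e-01, -3.1254e+01, -6.4000e-02,
        4.4000e-02,  0.0000e+00]), 'position': array([0.168, 0.627, 0.235]), 'tool_rot': array([-4.100e-01, -3.115e+00,  3.000e-03]), 'ft_force': array([ 0.059, -0.077, -0.045]), 'torque': array([-0.08 ,  0.002,  0.026]), 'grip_force': np.float64(0.0), 'grip_width': np.float64(1.0)}
{'fx': 541.1180548580588, 'fy': 541.1180548580588, 'cx': 315.15789342522186, 'cy': 236.0876368725427, 'R': array([[-0.88322999,  0.4689053 , -0.00570963],
       [ 0.35203961,  0.65495995, -0.66865205],
       [-0.30979491, -0.59258356, -0.74355352]]), 't': array([ 0.46328083, -0.13540048,  1.34849467])}
{'fx': 452.1911714393539, 'fy': 452.1911714393539, 'cx': 317.4546060684138, 'cy': 244.1113665885267, 'R': array([[ 0.01222988, -0.99968228, -0.02204026],
       [-0.99065223, -0.00911863, -0.13610658],
       [ 0.13586236,  0.0234988 , -0.990449  ]]), 't': array([1.09218273e-03, 5.14273761e-01, 1.10122078e+00])}
{'fx': 357.88262089074607, 'fy': 357.88262089074607, 'cx': 320.07410100241424, 'cy': 234.8707176076652, 'T_tool_cam': array([[ 4.77823685e-04, -9.63862992e-01, -2.66398019e-01,
         7.34831067e-02],
       [ 9.99999785e-01,  5.79934852e-04, -3.04634994e-04,
         5.12318426e-04],
       [ 4.48119893e-04, -2.66397816e-01,  9.63863062e-01,
        -1.48945724e-01],
       [ 0.00000000e+00,  0.00000000e+00,  0.00000000e+00,
         1.00000000e+00]])}
```

View pics/top0.png

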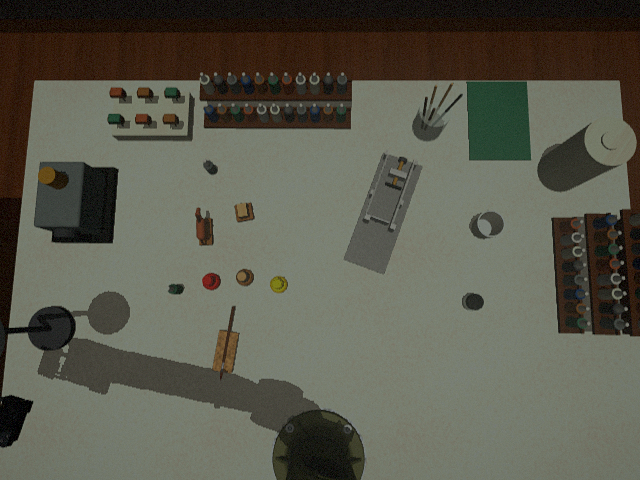

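View pics/scene0.png

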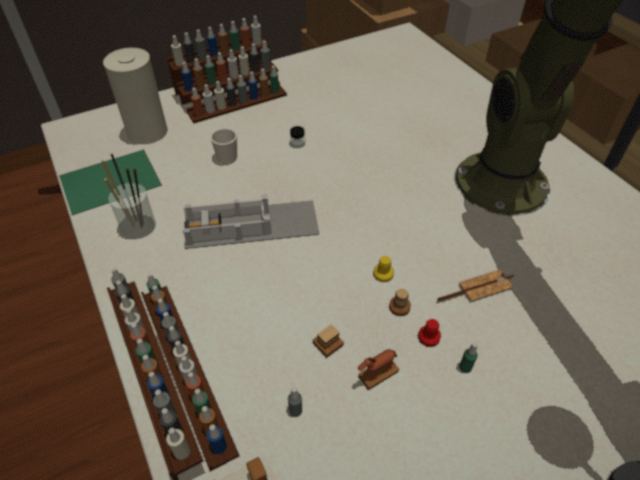

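The keg stands between the red and yellow look-alikes, at top (244,277) and scene (401,300). The lane runs from top (365,260) to (403,158). I'll zoom in on both.

```bash
python3 - <<'E'
import cv2,numpy as np
a=cv2.imread("pics/top0.png")
L=cv2.resize(a[145:280,335:435],None,fx=4.4,fy=4.4,interpolation=cv2.INTER_CUBIC)
K=cv2.resize(a[260:300,230:260],None,fx=8,fy=8,interpolation=cv2.INTER_CUBIC)
o=np.zeros((600,760,3),np.uint8);o[:L.shape[0],:440]=L[:,:440];o[:320,480:720]=K
o=np.clip(o.astype(float)*1.6,0,255).astype(np.uint8)
cv2.imwrite("pics/crop1.png",o)
E
```

```text
(no output)
```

View pics/crop1.png

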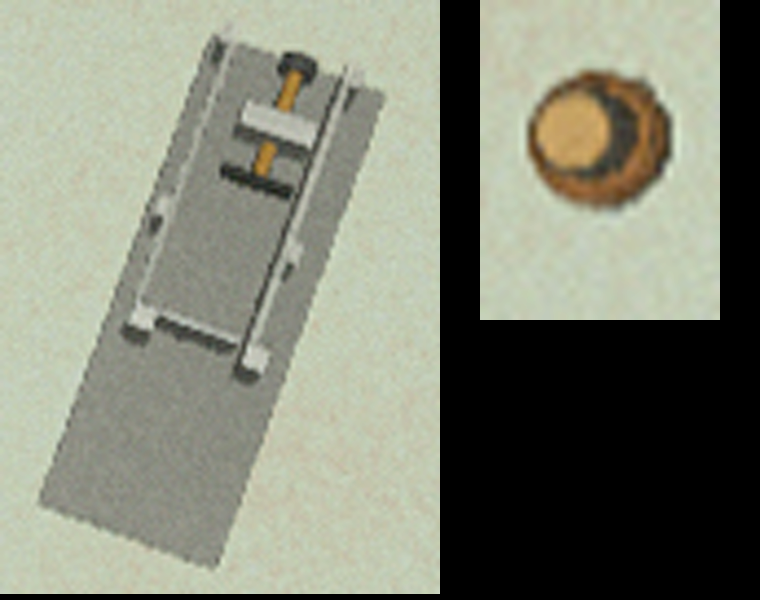

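```bash
cat > h.py <<'E'
from bench import ctrl
import cv2,numpy as np
from scipy.spatial.transform import Rotation as Ro
def ray(n,u,v,z,s=None):
    m=ctrl.camera_model(n);d=np.array([(u-m['cx'])/m['fx'],(v-m['cy'])/m['fy'],1])
    if n=='wrist':
        R=Ro.from_rotvec(s['tool_rot']).as_matrix();T=m['T_tool_cam']
        o=R@T[:3,3]+s['position'];d=R@T[:3,:3]@d
    else: o=-m['R'].T@m['t'];d=m['R'].T@d
    return (o+d*(z-o[2])/d[2])[:2]
def rel(target,ydir,s=None):
    "shift in tool axes and yaw turn (deg about tool z) to have tool at target, pointing down, y along ydir deg"
    s=s or ctrl.get_state();R=Ro.from_rotvec(s['tool_rot'])
    tr=R.inv().apply(np.array(target)-s['position'])
    y=np.array([np.cos(np.radians(ydir)),np.sin(np.radians(ydir)),0]);z=np.array([0,0,-1.])
    G=Ro.from_matrix(np.c_[np.cross(y,z),y,z])
    return np.round(tr,4),np.round((R.inv()*G).as_rotvec(degrees=True),2)
E
python3 - <<'E'
from h import *
P=np.array([ray('top',335+x/4.4,145+y/4.4,.006) for x,y in[(40,503),(216,568),(385,95),(215,35)]])
print(P,[np.linalg.norm(P[i]-P[i-1]) for i in range(4)])
e=(P[2]+P[3]-P[0]-P[1])/2;print('yaw',np.degrees(np.arctan2(e[1],e[0])))
u=e/np.linalg.norm(e);g=(P[0]+P[1])/2+u*.12;print('len',np.linalg.norm(e),'gate',g,'load',g-.06*u)
print('keg',ray('top',230+122/8,260+140/8,.016),ray('top',230+92/8,260+132/8,.05))
print(rel([.42,.15,.2],0))
E
```

```text
[[ 0.47952444 -0.06146491]
 [ 0.44273696 -0.16337927]
 [ 0.7262838  -0.26614827]
 [ 0.76300734 -0.16526798]] [np.float64(0.30189010351720896), np.float64(0.10835061222801119), np.float64(0.3015962240734439), np.float64(0.10735664490197981)]
yaw -20.01696158629796
len 0.3017427549047164 gate [ 0.57388166 -0.15349789] load [ 0.51750618 -0.13295999]
keg [0.4296054  0.18939368] [0.42989495 0.19253331]
(array([-0.3668, -0.3959,  0.0363]), array([-8.000e-02,  7.000e-02,  7.501e+01]))
```

```bash
python3 - <<'E'
from h import *
for z in(0,.05,.1,.15,.2,.3,.4,.5): print(z,ray('top',50,328,z),ray('scene',632,478,z))
print(ray('top',108,312,0))
print(rel([.43,.19,.18],0))
E
```

```text
0 [0.29599144 0.68963339] [0.28892928 0.6484847 ]
0.05 [0.29874176 0.65906066] [0.32094095 0.64969034]
0.1 [0.30149208 0.62848793] [0.35295262 0.65089598]
0.15 [0.3042424 0.5979152] [0.38496429 0.65210162]
0.2 [0.30699272 0.56734248] [0.41697596 0.65330727]
0.3 [0.31249336 0.50619702] [0.48099929 0.65571855]
0.4 [0.317994   0.44505157] [0.54502263 0.65812984]
0.5 [0.32349464 0.38390611] [0.60904597 0.66054112]
[0.33834295 0.54268645]
(array([-0.3661, -0.3547,  0.0562]), array([-8.000e-02,  7.000e-02,  7.501e+01]))
```

```bash
python3 - <<'E'
from h import *
m=ctrl.camera_model('scene')
for X in([.31,.55,.22],[.305,.6,.15],[.168,.628,.235],[.168,.628,.35],[.314,.49,.33]):
    c=m['R']@np.array(X)+m['t'];print(X,m['fx']*c[0]/c[2]+m['cx'],m['fy']*c[1]/c[2]+m['cy'])
m=ctrl.camera_model('top')
for X in([.168,.628,.235],[.168,.628,.35],[.168,.628,.45]):
    c=m['R']@np.array(X)+m['t'];print(X,m['fx']*c[0]/c[2]+m['cx'],m['fy']*c[1]/c[2]+m['cy'])
w=ctrl.get_image('wrist')[:,:,::-1];t=cv2.imread('pics/top0.png')[270:480,0:200]
o=np.zeros((480,800,3),np.uint8);o[:,:440]=cv2.resize(w,(440,330)).shape[0]and cv2.copyMakeBorder(cv2.resize(w,(440,330)),0,150,0,0,0);o[:378,440:]=cv2.resize(t,(360,378))
cv2.imwrite('pics/w0.png',np.clip(o*1.5,0,255).astype(np.uint8))
E
```

```text
[0.31, 0.55, 0.22] 631.5646862386438 368.6134932059626
[0.305, 0.6, 0.15] 641.3607722821587 418.07059786824436
[0.168, 0.628, 0.235] 754.0958966958834 364.5313820634341
[0.168, 0.628, 0.35] 810.0810983792612 318.4119361158497
[0.314, 0.49, 0.33] 628.1346287817211 293.12414361368144
[0.168, 0.628, 0.235] 3.116766310574633 398.8927182100267
[0.168, 0.628, 0.35] -43.528350420432275 412.21354527848285
[0.168, 0.628, 0.45] -96.55117052493193 427.3557052041839
```

View pics/w0.png

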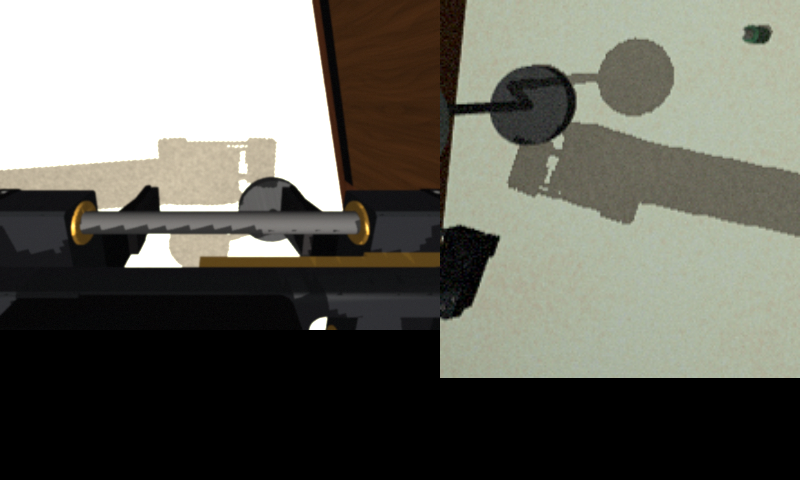

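```bash
python3 - <<'E'
from h import *
s=ctrl.get_state()
for z in(0,.1,.15): print(z,ray('wrist',393,305,z,s))
# hand shadow tip and world
print(ray('top',30,365,0),ray('top',50,372,0))
E
```

```text
0 [0.30489545 0.67986293]
0.1 [0.25093848 0.67136437]
0.15 [0.22395999 0.66711509]
[0.20311653 0.73232896] [0.18668845 0.67936735]
```

```bash
python3 - <<'E'
from h import *
print(rel([.2,.45,.235],66))
E
```

```text
(array([-0.0767, -0.1632,  0.001 ]), array([-0.09,  0.01,  9.  ]))
```

Call:
step_arm(
  commands=[
    {"travel":[-0.019,-0.041,0],"turn":[0,0,0]},
    {"travel":[-0.038,-0.082,0],"turn":[0,0,2]},
    {"travel":[-0.057,-0.122,0],"turn":[0,0,5]},
    {"travel":[-0.077,-0.163,0],"turn":[0,0,9]},
    {"travel":[-0.077,-0.163,0],"turn":[0,0,9]},
  ],
)

```text
time: 0.65
position: [0.2027, 0.4447, 0.2361]
tool_rot: [0.664, 3.069, -0.005]
ft_force: [0.1, 0.4, 0.1]
grip_width: 1.001
grip_force: 0.0
```

```bash
python3 - <<'E'
from h import *
print(rel([.43,.19,.19],0)); print(rel([.35,.32,.23],33))
E
```

```text
(array([-0.3122, -0.1379,  0.0471]), array([-0.08,  0.19, 65.58]))
(array([-0.1856, -0.0527,  0.0066]), array([-0.13,  0.15, 32.58]))
```

Call:
step_arm(
  commands=[
    {"travel":[-0.047,-0.013,0],"turn":[0,0,8]},
    {"travel":[-0.093,-0.026,0],"turn":[0,0,16]},
    {"travel":[-0.14,-0.04,0],"turn":[0,0,24]},
    {"travel":[-0.186,-0.053,0],"turn":[0,0,32]},
    {"travel":[-0.218,-0.075,0],"turn":[0,0,40]},
  ],
)

```text
time: 1.15
position: [0.3717, 0.2919, 0.2366]
tool_rot: [1.674, 2.657, 0.001]
ft_force: [0.8, 0.6, 0.2]
grip_width: 1.005
grip_force: 0.0
```

```bash
python3 - <<'E'
from h import *
print(rel([.43,.19,.19],0))
E
```

```text
(array([-0.117 ,  0.0085,  0.0467]), array([8.000e-02, 1.000e-02, 2.559e+01]))
```

Call:
step_arm(
  commands=[
    {"travel":[-0.035,0.003,0.01],"turn":[0,0,8]},
    {"travel":[-0.075,0.006,0.025],"turn":[0,0,16]},
    {"travel":[-0.117,0.0085,0.04],"turn":[0,0,24]},
    {"travel":[-0.117,0.0085,0.047],"turn":[0,0,25.6]},
    {"travel":[-0.117,0.0085,0.047],"turn":[0,0,25.6]},
  ],
)

```text
time: 1.65
position: [0.4277, 0.1913, 0.1884]
tool_rot: [-2.215, -2.227, 0.003]
ft_force: [0.0, 1.2, 0.2]
grip_width: 0.999
grip_force: 0.0
```

```bash
python3 - <<'E'
from h import *
s=ctrl.get_state();w=ctrl.get_image('wrist');cv2.imwrite('pics/w1.png',w[:,:,::-1])
print(s['position'],s['tool_rot']);np.save('s1.npy',np.r_[s['position'],s['tool_rot']])
E
```

```text
[0.42768238 0.19126436 0.18844955] [-2.21465373 -2.22698227  0.00318853]
```

View pics/w1.png

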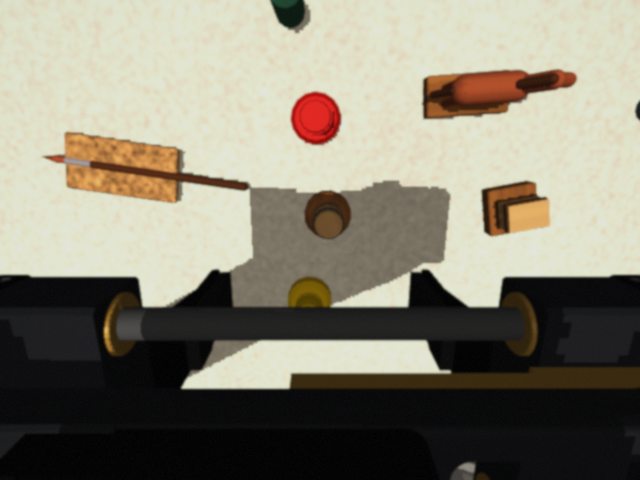

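```bash
python3 - <<'E'
from h import *
v=np.load('s1.npy');s=dict(position=v[:3],tool_rot=v[3:])
print('keg',ray('wrist',328,213.5,.014,s),ray('wrist',328,222,.05,s),'brush',ray('wrist',247,185,.015,s))
k=ray('top',230+122/8,260+140/8,.016)
print(rel([.430,.190,.12],0))
E
```

```text
keg [0.43405553 0.19553125] [0.43339935 0.19611793] brush [0.3607755  0.22146382]
(array([-0.0026,  0.0024,  0.0692]), array([-0.06,  0.  ,  0.5 ]))
```

Call:
step_arm(
  commands=[
    {"travel":[0.003,0.005,0.05],"turn":[0,0,0.5]},
    {"travel":[0.003,0.005,0.09],"turn":[0,0,0.5]},
    {"travel":[0.003,0.005,0.11],"turn":[0,0,0.5]},
    {"travel":[0.003,0.005,0.11],"turn":[0,0,0.5]},
  ],
  gripper=0.7,
)

```text
time: 2.1
position: [0.4303, 0.1957, 0.0771]
tool_rot: [-2.218, -2.223, 0.009]
ft_force: [0.5, 0.2, 0.7]
grip_width: 0.745
grip_force: 0.0
```

```bash
python3 - <<'E'
from h import *
s=ctrl.get_state();w=ctrl.get_image('wrist');cv2.imwrite('pics/w2.png',w[:,:,::-1])
print(s['position'],s['tool_rot']);np.save('s2.npy',np.r_[s['position'],s['tool_rot']])
print(rel([.4325,.1945,.036],0))
E
```

```text
[0.4303432  0.19568213 0.07712377] [-2.21756863 -2.22337976  0.00864564]
(array([-0.0017,  0.0006,  0.0431]), array([-0.1 ,  0.06,  0.11]))
```

View pics/w2.png

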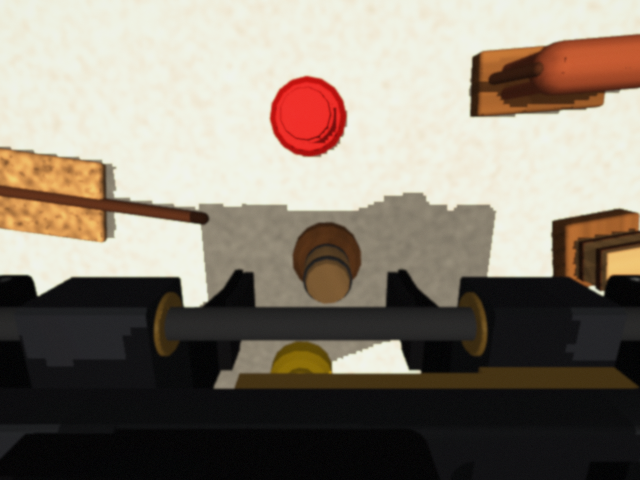

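```bash
python3 - <<'E'
from h import *
v=np.load('s2.npy');s=dict(position=v[:3],tool_rot=v[3:])
print('keg',ray('wrist',327,258,.014,s),ray('wrist',327.5,285,.05,s))
E
```

```text
keg [0.43395505 0.19530587] [0.43379053 0.19280114]
```

Call:
step_arm(
  commands=[
    {"travel":[-0.001,0.002,0.025],"turn":[0,0,0]},
    {"travel":[-0.001,0.002,0.041],"turn":[0,0,0]},
    {"travel":[-0.001,0.002,0.041],"turn":[0,0,0]},
  ],
)

```text
time: 2.45
position: [0.4347, 0.1948, 0.0388]
tool_rot: [-2.221, -2.222, 0.001]
ft_force: [0.6, 0.3, 0.9]
grip_width: 0.703
grip_force: 0.0
```

Call:
step_arm(
  commands=[
    {"travel":[0,0,0]},
    {"travel":[0,0,0]},
    {"travel":[0,0,0]},
    {"travel":[0,0,0]},
    {"travel":[0,0,0]},
  ],
  gripper=0.2,
  force=15,
)

```text
$.commands[0]: bad value
```

Call:
step_arm(
  commands=[
    {"travel":[0,0,0.002],"turn":[0,0,0]},
    {"travel":[0,0,0.002],"turn":[0,0,0]},
    {"travel":[0,0,0.002],"turn":[0,0,0]},
    {"travel":[0,0,0.002],"turn":[0,0,0]},
    {"travel":[0,0,0.002],"turn":[0,0,0]},
  ],
  gripper=0.2,
  force=15,
)

```text
time: 2.95
position: [0.4353, 0.1941, 0.037]
tool_rot: [2.223, 2.22, 0.001]
ft_force: [0.2, 0.7, 1.1]
grip_width: 0.329
grip_force: 0.8
```

Call:
step_arm(
  commands=[
    {"travel":[0,0,0],"turn":[0,0,0]},
    {"travel":[0,0,0],"turn":[0,0,0]},
    {"travel":[0,0,-0.02],"turn":[0,0,0]},
    {"travel":[0,0,-0.06],"turn":[0,0,0]},
    {"travel":[0,0,-0.08],"turn":[0,0,0]},
  ],
)

```text
time: 3.45
position: [0.436, 0.1942, 0.1188]
tool_rot: [2.223, 2.219, 0.004]
ft_force: [0.8, 0.3, -1.0]
grip_width: 0.306
grip_force: 15.0
```

```bash
python3 - <<'E'
from h import *
print(rel([.5175,-.133,.11],-20));print(rel([.49,-.05,.11],-10))
E
```

```text
(array([-0.3271,  0.0822,  0.0085]), array([ 0.12, -0.09, 19.89]))
(array([-0.2441,  0.0545,  0.0086]), array([ 0.12, -0.08,  9.89]))
```

Call:
step_arm(
  commands=[
    {"travel":[-0.035,0.009,0],"turn":[0,0,1]},
    {"travel":[-0.08,0.02,0],"turn":[0,0,4]},
    {"travel":[-0.125,0.032,0],"turn":[0,0,7]},
    {"travel":[-0.17,0.043,0],"turn":[0,0,10]},
    {"travel":[-0.215,0.055,0],"turn":[0,0,13]},
  ],
)

```text
time: 3.95
position: [0.4895, -0.0229, 0.1164]
tool_rot: [-2.462, -1.951, -0.001]
ft_force: [-0.1, 0.0, -0.5]
grip_width: 0.301
grip_force: 15.0
```

```bash
python3 - <<'E'
from h import *
print(rel([.5175,-.133,.11],-20))
E
```

```text
(array([-0.1008,  0.0524,  0.0064]), array([-0.  , -0.03,  6.8 ]))
```

Call:
step_arm(
  commands=[
    {"travel":[-0.04,0.02,0],"turn":[0,0,3]},
    {"travel":[-0.08,0.041,0],"turn":[0,0,6]},
    {"travel":[-0.101,0.052,0.003],"turn":[0,0,6.8]},
    {"travel":[-0.101,0.052,0.006],"turn":[0,0,6.8]},
    {"travel":[-0.101,0.052,0.006],"turn":[0,0,6.8]},
  ],
)

```text
time: 4.45
position: [0.5166, -0.1313, 0.1096]
tool_rot: [-2.572, -1.802, 0.002]
ft_force: [0.2, 0.7, -2.1]
grip_width: 0.303
grip_force: 15.0
```

```bash
python3 - <<'E'
from h import *
s=ctrl.get_state();w=ctrl.get_image('wrist');cv2.imwrite('pics/w3.png',np.clip(w[:,:,::-1]*1.3,0,255).astype(np.uint8))
print(s['position'],s['tool_rot']);np.save('s3.npy',np.r_[s['position'],s['tool_rot']])
print(rel([.5175,-.133,.046],-20))
E
```

```text
[ 0.51659769 -0.13131256  0.10959555] [-2.57168015e+00 -1.80203729e+00  2.31634929e-03]
(array([-0.0024,  0.0017,  0.0638]), array([-0.11, -0.01,  0.15]))
```

View pics/w3.png

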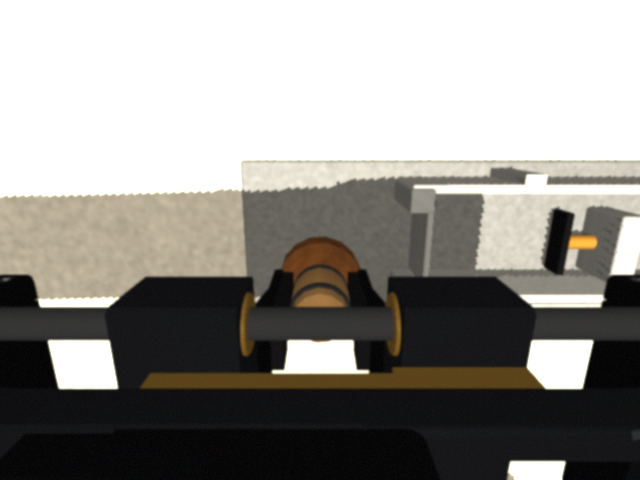

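```bash
python3 - <<'E'
from h import *
v=np.load('s3.npy');s=dict(position=v[:3],tool_rot=v[3:])
u=np.array([np.cos(np.radians(-20)),np.sin(np.radians(-20))]);n=np.array([-u[1],u[0]])
f=lambda a,b,z:np.round([(ray('wrist',a,b,z,s)-v[:2])@u*1e3,(ray('wrist',a,b,z,s)-v[:2])@n*1e3],1)
print('rear-left corner',f(243,162,.006),'edge far',f(600,161.5,.006),'rear edge',f(245,255,.006))
print('post left near top corner',f(413,187,.061),f(413,187,.055),'post right',f(434,187,.061))
print('pad top near',f(551,209,.026),f(548,272,.026),'keg plinth',f(321,262,.083))
y=Ro.from_rotvec(v[3:]).apply([0,1,0]);print(np.degrees(np.arctan2(y[1],y[0])))
E
```

```text
rear-left corner [-54.4  55.7] edge far [192.6  56.4] rear edge [-56.7 -12.3]
post left near top corner [50.6 46.2] [52.1 45.3] post right [62.1 46.2]
pad top near [151.6  26.9] [157.2 -17.5] keg plinth [-0.1 10.1]
-19.960342528295744
```

Call:
step_arm(
  commands=[
    {"travel":[0.001,0.002,0.03],"turn":[0,0,0]},
    {"travel":[0.001,0.002,0.055],"turn":[0,0,0]},
    {"travel":[0.001,0.002,0.062],"turn":[0,0,0]},
    {"travel":[0.001,0.002,0.064],"turn":[0,0,0]},
    {"travel":[0.001,0.002,0.065],"turn":[0,0,0]},
  ],
)

```text
time: 5.0
position: [0.5203, -0.1305, 0.0463]
tool_rot: [2.57, 1.805, 0.002]
ft_force: [0.4, -0.7, -1.0]
grip_width: 0.298
grip_force: 15.0
```

Call:
step_arm(
  commands=[
    {"travel":[0,0,0.001],"turn":[0,0,0]},
    {"travel":[0,0,0.002],"turn":[0,0,0]},
    {"travel":[0,0,0.002],"turn":[0,0,0]},
  ],
)

```text
time: 5.3
position: [0.52, -0.1311, 0.0441]
tool_rot: [2.571, 1.804, 0.002]
ft_force: [0.8, 0.5, -0.8]
grip_width: 0.303
grip_force: 15.0
```

Call:
step_arm(
  commands=[
    {"travel":[0,0,0.001],"turn":[0,0,0]},
    {"travel":[0,0,0.001],"turn":[0,0,0]},
    {"travel":[0,0,0.002],"turn":[0,0,0]},
    {"travel":[0,0,0.002],"turn":[0,0,0]},
  ],
)

```text
time: 5.7
position: [0.5201, -0.1312, 0.0429]
tool_rot: [-2.572, -1.804, -0.002]
ft_force: [-3.2, 0.6, 9.6]
grip_width: 0.301
grip_force: 15.0
```

Call:
step_arm(
  commands=[
    {"travel":[0,0,-0.002],"turn":[0,0,0]},
    {"travel":[0,0,-0.002],"turn":[0,0,0]},
    {"travel":[0,0,-0.002],"turn":[0,0,0]},
    {"travel":[0,0,-0.002],"turn":[0,0,0]},
  ],
  gripper=0.5,
)

```text
time: 6.1
position: [0.5195, -0.131, 0.0433]
tool_rot: [-2.572, -1.804, 0.0]
ft_force: [0.4, -0.4, -0.3]
grip_width: 0.487
grip_force: 0.0
```

Call:
step_arm(
  commands=[
    {"travel":[0,0,-0.015],"turn":[0,0,0]},
    {"travel":[0,0,-0.04],"turn":[0,0,0]},
    {"travel":[0,0,-0.055],"turn":[0,0,0]},
    {"travel":[0,-0.02,-0.055],"turn":[0,0,0]},
    {"travel":[0,-0.055,-0.055],"turn":[0,0,0]},
  ],
)

```text
time: 6.6
position: [0.4697, -0.1132, 0.1003]
tool_rot: [2.57, 1.801, 0.003]
ft_force: [-0.4, 0.7, 0.8]
grip_width: 0.5
grip_force: 0.0
```

Call:
step_arm(
  commands=[
    {"travel":[0,0,0],"turn":[0,0,0]},
    {"travel":[0,0,0],"turn":[0,0,0]},
    {"travel":[0,0,0],"turn":[0,0,0]},
    {"travel":[0,0,0],"turn":[0,0,0]},
    {"travel":[0,0,0],"turn":[0,0,0]},
  ],
  gripper=0,
)

```text
time: 7.1
position: [0.4685, -0.1128, 0.0986]
tool_rot: [2.572, 1.803, -0.0]
ft_force: [-0.7, -0.3, -0.9]
grip_width: 0.127
grip_force: 0.0
```

```bash
python3 - <<'E'
from h import *
s=ctrl.get_state();w=ctrl.get_image('wrist');cv2.imwrite('pics/w4.png',np.clip(w[:,:,::-1]*1.3,0,255).astype(np.uint8))
print(s['position'],s['tool_rot'],s['grip_width']);np.save('s4.npy',np.r_[s['position'],s['tool_rot']])
E
```

```text
[ 0.46849561 -0.11278577  0.09864924] [ 2.57160707e+00  1.80332514e+00 -4.98714242e-04] 0.12713857282045027
```

View pics/w4.png

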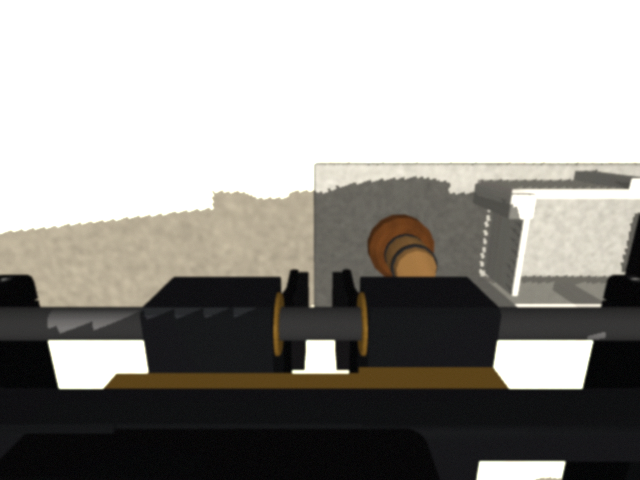

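```bash
python3 - <<'E'
from h import *
v=np.load('s4.npy');s=dict(position=v[:3],tool_rot=v[3:])
u=np.array([np.cos(np.radians(-20)),np.sin(np.radians(-20))]);n=np.array([-u[1],u[0]])
f=lambda a,b,z:np.round([(ray('wrist',a,b,z,s)-v[:2])@u*1e3,(ray('wrist',a,b,z,s)-v[:2])@n*1e3],1)
print('rl corner',f(315,164,.006),'far',f(600,164,.006),'keg plinth',f(401,245,.021),'barrel',f(414,263,.056),'leaf top far',f(521,213,.049),f(516,292,.049),'post innner',f(536,217,.059))
E
```

```text
rl corner [-4.1 55.2] far [185.1  55.6] keg plinth [53.   3.7] barrel [52.8  3.8] leaf top far [113.1  31.4] [117.5 -17.1] post innner [115.8  31.4]
```

Call:
step_arm(
  commands=[
    {"travel":[0,0,0],"turn":[0,0,0]},
    {"travel":[0,0,0],"turn":[0,0,0]},
    {"travel":[0,0,0.035],"turn":[0,0,0]},
    {"travel":[0,0,0.065],"turn":[0,0,0]},
    {"travel":[0,0,0.0745],"turn":[0,0,0]},
  ],
  gripper=0,
)

```text
time: 7.65
position: [0.4657, -0.1121, 0.0215]
tool_rot: [-2.57, -1.803, 0.007]
ft_force: [-0.5, -0.9, 0.1]
grip_width: 0.0
grip_force: 0.0
```

Call:
step_arm(
  commands=[
    {"travel":[0,0.003,0],"turn":[0,0,0]},
    {"travel":[0,0.007,0],"turn":[0,0,0]},
    {"travel":[0,0.011,0],"turn":[0,0,0]},
    {"travel":[0,0.015,0],"turn":[0,0,0]},
    {"travel":[0,0.019,0],"turn":[0,0,0]},
  ],
)

```text
time: 8.15
position: [0.4869, -0.119, 0.0249]
tool_rot: [2.571, 1.804, 0.003]
ft_force: [0.4, 0.1, -0.1]
grip_width: 0.005
grip_force: 0.0
```

Call:
step_arm(
  commands=[
    {"travel":[0,0.004,0],"turn":[0,0,0]},
    {"travel":[0,0.008,0],"turn":[0,0,0]},
    {"travel":[0,0.012,0],"turn":[0,0,0]},
    {"travel":[0,0.016,0],"turn":[0,0,0]},
    {"travel":[0,0.02,0],"turn":[0,0,0]},
  ],
)

```text
time: 8.65
position: [0.5048, -0.1257, 0.024]
tool_rot: [-2.572, -1.804, 0.0]
ft_force: [0.4, -0.4, 0.2]
grip_width: 0.007
grip_force: 0.2
```

Call:
step_arm(
  commands=[
    {"travel":[0,0.004,0],"turn":[0,0,0]},
    {"travel":[0,0.008,0],"turn":[0,0,0]},
    {"travel":[0,0.012,0],"turn":[0,0,0]},
    {"travel":[0,0.016,0],"turn":[0,0,0]},
    {"travel":[0,0.02,0],"turn":[0,0,0]},
  ],
)

```text
time: 9.15
position: [0.5237, -0.1325, 0.024]
tool_rot: [-2.572, -1.804, -0.0]
ft_force: [0.1, 0.2, -0.8]
grip_width: 0.005
grip_force: 0.1
```

```bash
python3 - <<'E'
from h import *
s=ctrl.get_state();w=ctrl.get_image('wrist');t=ctrl.get_image('top')[145:280,335:435]
o=np.zeros((480,800,3),np.uint8);o[:,:440]=w[:,200:];o[:480,444:799]=cv2.resize(t,(355,480))
cv2.imwrite('pics/w5.png',np.clip(o[:,:,::-1]*1.3,0,255).astype(np.uint8))
print(s['position'],s['ft_force'])
E
```

```text
[ 0.52373288 -0.13250645  0.0240225 ] [ 0.11744249  0.22047026 -0.78978878]
```

View pics/w5.png

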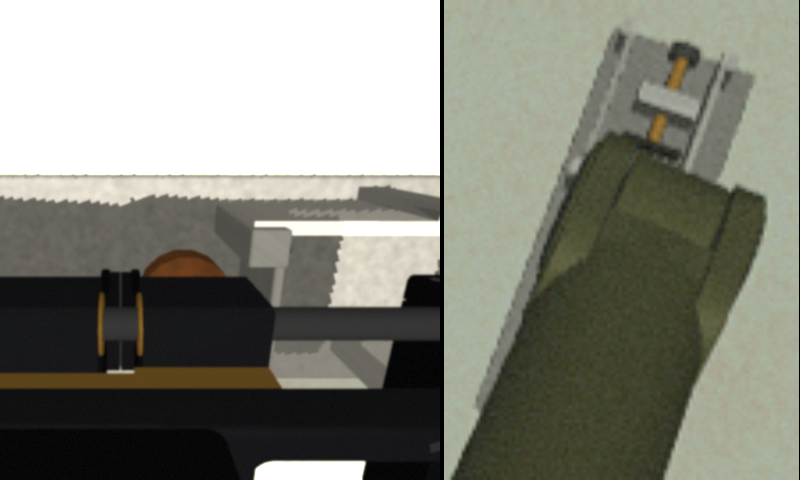

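Call:
step_arm(
  commands=[
    {"travel":[0,0.004,0],"turn":[0,0,0]},
    {"travel":[0,0.008,0],"turn":[0,0,0]},
    {"travel":[0,0.012,0],"turn":[0,0,0]},
    {"travel":[0,0.016,0],"turn":[0,0,0]},
    {"travel":[0,0.02,0],"turn":[0,0,0]},
  ],
)

```text
time: 9.75
position: [0.5417, -0.1392, 0.0238]
tool_rot: [-2.571, -1.803, 0.002]
ft_force: [-4.6, 1.0, 1.4]
grip_width: 0.006
grip_force: 2.4
```

Call:
step_arm(
  commands=[
    {"travel":[0,0.004,0],"turn":[0,0,0]},
    {"travel":[0,0.008,0],"turn":[0,0,0]},
    {"travel":[0,0.012,0],"turn":[0,0,0]},
    {"travel":[0,0.016,0],"turn":[0,0,0]},
    {"travel":[0,0.02,0],"turn":[0,0,0]},
  ],
)

```text
time: 10.25
position: [0.5605, -0.1466, 0.0238]
tool_rot: [-2.572, -1.803, 0.002]
ft_force: [-5.5, 0.7, 1.5]
grip_width: 0.008
grip_force: 2.3
```

Call:
step_arm(
  commands=[
    {"travel":[0,0.004,0],"turn":[0,0,0]},
    {"travel":[0,0.008,0],"turn":[0,0,0]},
    {"travel":[0,0.012,0],"turn":[0,0,0]},
    {"travel":[0,0.016,0],"turn":[0,0,0]},
    {"travel":[0,0.02,0],"turn":[0,0,0]},
  ],
)

```text
time: 10.75
position: [0.5803, -0.1532, 0.0241]
tool_rot: [2.571, 1.804, 0.0]
ft_force: [-4.0, -0.8, -0.2]
grip_width: 0.005
grip_force: 1.3
```

Call:
step_arm(
  commands=[
    {"travel":[0,0.004,0],"turn":[0,0,0]},
    {"travel":[0,0.008,0],"turn":[0,0,0]},
    {"travel":[0,0.012,0],"turn":[0,0,0]},
    {"travel":[0,0.016,0],"turn":[0,0,0]},
    {"travel":[0,0.02,0],"turn":[0,0,0]},
  ],
)

```text
time: 11.25
position: [0.5994, -0.1596, 0.0242]
tool_rot: [2.571, 1.804, 0.001]
ft_force: [-2.1, -0.6, -0.8]
grip_width: 0.002
grip_force: 0.8
```

Call:
step_arm(
  commands=[
    {"travel":[0,0.001,0],"turn":[0,0,0]},
    {"travel":[0,0.002,0],"turn":[0,0,0]},
    {"travel":[0,0.003,0],"turn":[0,0,0]},
    {"travel":[0,0.004,0],"turn":[0,0,0]},
    {"travel":[0,0.005,0],"turn":[0,0,0]},
  ],
)

```text
time: 11.75
position: [0.6036, -0.1611, 0.0242]
tool_rot: [2.572, 1.805, 0.001]
ft_force: [-0.9, -0.7, -0.3]
grip_width: 0.008
grip_force: 0.5
```

Call:
step_arm(
  commands=[
    {"travel":[0,0.001,0],"turn":[0,0,0]},
    {"travel":[0,0.002,0],"turn":[0,0,0]},
    {"travel":[0,0.003,0],"turn":[0,0,0]},
    {"travel":[0,0.004,0],"turn":[0,0,0]},
  ],
)

```text
time: 12.15
position: [0.6072, -0.1629, 0.0241]
tool_rot: [2.572, 1.804, 0.0]
ft_force: [-0.6, 0.4, -0.4]
grip_width: 0.005
grip_force: 0.4
```

Call:
step_arm(
  commands=[
    {"travel":[0,0.001,0],"turn":[0,0,0]},
    {"travel":[0,0.002,0],"turn":[0,0,0]},
  ],
)

```text
time: 12.35
position: [0.6087, -0.1637, 0.024]
tool_rot: [-2.572, -1.804, 0.001]
ft_force: [-2.4, -1.5, 0.3]
grip_width: 0.002
grip_force: 1.2
```

Call:
step_arm(
  commands=[
    {"travel":[0,0.001,0],"turn":[0,0,0]},
    {"travel":[0,0.002,0],"turn":[0,0,0]},
  ],
)

```text
time: 12.55
position: [0.6104, -0.1645, 0.0239]
tool_rot: [-2.572, -1.803, 0.001]
ft_force: [-2.3, -0.9, -0.1]
grip_width: 0.006
grip_force: 1.2
```

Call:
step_arm(
  commands=[
    {"travel":[0,0.001,0],"turn":[0,0,0]},
    {"travel":[0,0.002,0],"turn":[0,0,0]},
  ],
)

```text
time: 12.75
position: [0.6128, -0.1652, 0.024]
tool_rot: [2.572, 1.803, -0.0]
ft_force: [-2.0, -1.5, -0.1]
grip_width: 0.008
grip_force: 1.2
```

Call:
step_arm(
  commands=[
    {"travel":[0,0.001,0],"turn":[0,0,0]},
    {"travel":[0,0.002,0],"turn":[0,0,0]},
  ],
)

```text
time: 12.95
position: [0.6147, -0.1656, 0.0241]
tool_rot: [2.572, 1.804, 0.0]
ft_force: [-1.9, -1.9, 0.2]
grip_width: 0.01
grip_force: 1.2
```

Call:
step_arm(
  commands=[
    {"travel":[0,0.001,0],"turn":[0,0,0]},
    {"travel":[0,0.002,0],"turn":[0,0,0]},
  ],
)

```text
time: 13.15
position: [0.6166, -0.1662, 0.0241]
tool_rot: [2.572, 1.804, 0.0]
ft_force: [-1.5, -2.5, -0.6]
grip_width: 0.006
grip_force: 1.2
```

Call:
step_arm(
  commands=[
    {"travel":[0,0.001,0],"turn":[0,0,0]},
    {"travel":[0,0.002,0],"turn":[0,0,0]},
  ],
)

```text
time: 13.35
position: [0.6185, -0.1669, 0.0241]
tool_rot: [2.572, 1.804, 0.0]
ft_force: [-1.8, -1.1, -0.1]
grip_width: 0.004
grip_force: 1.2
```

Call:
step_arm(
  commands=[
    {"travel":[0,0.001,0],"turn":[0,0,0]},
    {"travel":[0,0.002,0],"turn":[0,0,0]},
  ],
)

```text
time: 13.55
position: [0.6203, -0.1675, 0.0241]
tool_rot: [-2.572, -1.804, -0.0]
ft_force: [-1.4, -0.7, -0.6]
grip_width: 0.008
grip_force: 1.2
```

Call:
step_arm(
  commands=[
    {"travel":[0,0.001,0],"turn":[0,0,0]},
    {"travel":[0,0.002,0],"turn":[0,0,0]},
  ],
)

```text
time: 13.75
position: [0.6213, -0.1679, 0.024]
tool_rot: [-2.57, -1.803, 0.002]
ft_force: [-5.8, -0.1, 4.9]
grip_width: 0.006
grip_force: 3.5
```

Call:
step_arm(
  commands=[
    {"travel":[0,0.0004,0],"turn":[0,0,0]},
    {"travel":[0,0.0007,0],"turn":[0,0,0]},
    {"travel":[0,0.0007,0],"turn":[0,0,0]},
  ],
)

```text
time: 14.05
position: [0.6213, -0.1679, 0.024]
tool_rot: [-2.569, -1.802, 0.003]
ft_force: [-7.1, 0.2, 4.2]
grip_width: 0.004
grip_force: 3.7
```

Call:
step_arm(
  commands=[
    {"travel":[0,0.0005,0],"turn":[0,0,0]},
    {"travel":[0,0.001,0],"turn":[0,0,0]},
    {"travel":[0,0.001,0],"turn":[0,0,0]},
  ],
)

```text
time: 14.35
position: [0.6214, -0.1679, 0.0239]
tool_rot: [-2.568, -1.801, 0.004]
ft_force: [-8.8, 1.5, 5.9]
grip_width: 0.004
grip_force: 5.0
```

Call:
step_arm(
  commands=[
    {"travel":[0,0.0006,0],"turn":[0,0,0]},
    {"travel":[0,0.0012,0],"turn":[0,0,0]},
    {"travel":[0,0.0012,0],"turn":[0,0,0]},
    {"travel":[0,0.0012,0],"turn":[0,0,0]},
  ],
)

```text
time: 14.75
position: [0.6215, -0.1679, 0.0239]
tool_rot: [-2.566, -1.8, 0.006]
ft_force: [-11.9, 1.6, 9.2]
grip_width: 0.003
grip_force: 6.5
```

Call:
step_arm(
  commands=[
    {"travel":[0,0,0],"turn":[0,0,0]},
    {"travel":[0,0,0],"turn":[0,0,0]},
    {"travel":[0,0,0],"turn":[0,0,0]},
    {"travel":[0,0,0],"turn":[0,0,0]},
    {"travel":[0,0,0],"turn":[0,0,0]},
  ],
)

```text
time: 15.25
position: [0.6215, -0.1679, 0.0239]
tool_rot: [-2.566, -1.8, 0.006]
ft_force: [-12.1, 2.5, 7.7]
grip_width: 0.007
grip_force: 6.5
```

Call:
step_arm(
  commands=[
    {"travel":[0,0,0],"turn":[0,0,0]},
    {"travel":[0,0,0],"turn":[0,0,0]},
    {"travel":[0,0,0],"turn":[0,0,0]},
  ],
)

```text
time: 15.55
position: [0.6215, -0.1679, 0.0239]
tool_rot: [-2.566, -1.8, 0.006]
ft_force: [-11.6, 1.8, 9.0]
grip_width: 0.008
grip_force: 6.5
```

```bash
python3 - <<'E'
from h import *
s=ctrl.get_state();w=ctrl.get_image('wrist')
cv2.imwrite('pics/w6.png',np.clip(w[:,:,::-1]*1.3,0,255).astype(np.uint8))
E
```

```text
(no output)
```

View pics/w6.png

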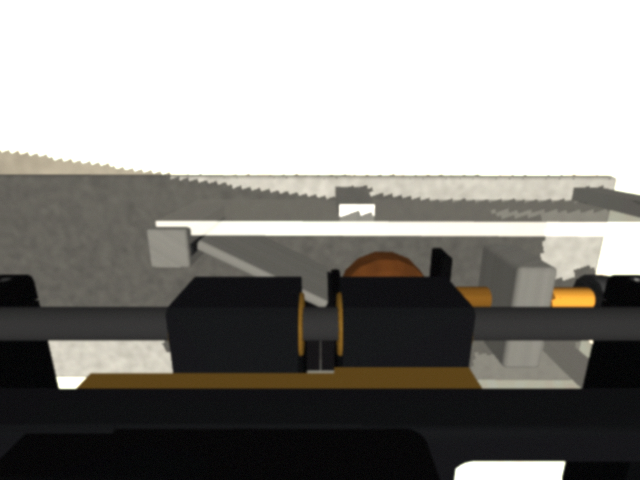

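Call:
step_arm(
  commands=[
    {"travel":[0,-0.002,0],"turn":[0,0,0]},
    {"travel":[0,-0.004,0],"turn":[0,0,0]},
    {"travel":[0,-0.006,0],"turn":[0,0,0]},
    {"travel":[0,-0.008,0],"turn":[0,0,0]},
    {"travel":[0,-0.01,0],"turn":[0,0,0]},
  ],
)

```text
time: 16.1
position: [0.6174, -0.1682, 0.0249]
tool_rot: [2.567, 1.799, 0.003]
ft_force: [4.6, -8.8, -3.3]
grip_width: 0.009
grip_force: 5.3
```

Call:
step_arm(
  commands=[
    {"travel":[0,-0.002,0],"turn":[0,0,0]},
    {"travel":[0,-0.004,0],"turn":[0,0,0]},
    {"travel":[0,-0.006,0],"turn":[0,0,0]},
    {"travel":[0,-0.008,0],"turn":[0,0,0]},
    {"travel":[0,-0.01,0],"turn":[0,0,0]},
  ],
)

```text
time: 16.6
position: [0.6106, -0.1728, 0.0259]
tool_rot: [2.56, 1.786, 0.003]
ft_force: [12.1, -21.7, -12.3]
grip_width: 0.0
grip_force: 13.3
```

Call:
step_arm(
  commands=[
    {"travel":[0,-0.002,0],"turn":[0,0,0]},
    {"travel":[0,-0.004,0],"turn":[0,0,0]},
    {"travel":[0,-0.006,0],"turn":[0,0,0]},
    {"travel":[0,-0.008,0],"turn":[0,0,0]},
    {"travel":[0,-0.01,0],"turn":[0,0,0]},
  ],
)

```text
time: 17.1
position: [0.6036, -0.1754, 0.0264]
tool_rot: [2.554, 1.774, 0.005]
ft_force: [21.0, -31.2, -21.8]
grip_width: 0.028
grip_force: 25.9
```

Call:
step_arm(
  commands=[
    {"travel":[0,-0.002,0],"turn":[0,0,0]},
    {"travel":[0,-0.004,0],"turn":[0,0,0]},
    {"travel":[0,-0.006,0],"turn":[0,0,0]},
    {"travel":[0,-0.008,0],"turn":[0,0,0]},
    {"travel":[0,-0.01,0],"turn":[0,0,0]},
  ],
)

```text
time: 17.6
position: [0.594, -0.1718, 0.0261]
tool_rot: [2.555, 1.774, 0.005]
ft_force: [20.9, -31.2, -22.0]
grip_width: 0.27
grip_force: 25.3
```

The leaf tip caught in the seam between the fingers. I'll go forward and right to free it, then turn the hand so a solid finger back faces the leaf.

Call:
step_arm(
  commands=[
    {"travel":[-0.004,0.004,0],"turn":[0,0,0]},
    {"travel":[-0.008,0.008,0],"turn":[0,0,0]},
    {"travel":[-0.01,0.012,0],"turn":[0,0,0]},
    {"travel":[-0.01,0.016,0],"turn":[0,0,0]},
    {"travel":[-0.01,0.02,0],"turn":[0,0,0]},
  ],
  force=4,
  gripper=0,
)

```text
time: 18.1
position: [0.6054, -0.1757, 0.0262]
tool_rot: [2.567, 1.797, 0.004]
ft_force: [1.7, -5.5, 1.5]
grip_width: 0.028
grip_force: 3.0
```

```bash
cat >> h.py <<'E'
G=np.array([.5739,-.1535]);U=np.array([np.cos(np.radians(-20)),np.sin(np.radians(-20))]);N=np.array([-U[1],U[0]])
def lane(s=None):
    s=s or ctrl.get_state();p=s['position'];f=s['ft_force'];y=Ro.from_rotvec(s['tool_rot']).apply([0,1,0])
    print('x %.1f y %.1f z %.1f'%((p[:2]-G)@U*1e3,(p[:2]-G)@N*1e3,p[2]*1e3),'F %.1f %.1f %.1f'%(f[:2]@U,f[:2]@N,f[2]),'yaw %.1f'%(np.degrees(np.arctan2(y[1],y[0]))+20),'grip %.3f'%s['grip_width'],'q7 %.2f'%s['joint_positions'][6])
E
python3 -c "
from h import *
lane()"
```

```text
x 37.2 y -10.1 z 26.2 F 3.4 -4.6 1.5 yaw -0.0 grip 0.028 q7 0.15
```

Call:
step_arm(
  commands=[
    {"travel":[0,0.002,0],"turn":[0,0,0]},
    {"travel":[0,0.004,0],"turn":[0,0,0]},
    {"travel":[0,0.006,0],"turn":[0,0,0]},
    {"travel":[0,0.008,0],"turn":[0,0,0]},
    {"travel":[0,0.009,0],"turn":[0,0,0]},
  ],
)

```text
time: 18.6
position: [0.6109, -0.1741, 0.0237]
tool_rot: [-2.57, -1.804, 0.0]
ft_force: [-1.6, -2.2, 0.9]
grip_width: 0.005
grip_force: 1.1
```

```bash
python3 - <<'E'
from h import *
lane();w=ctrl.get_image('wrist')
cv2.imwrite('pics/w7.png',np.clip(w[180:400,100:600,::-1]*1.5,0,255).astype(np.uint8))
E
```

```text
x 41.8 y -6.7 z 23.7 F -0.8 -2.6 0.9 yaw 0.1 grip 0.005 q7 0.15
```

View pics/w7.png

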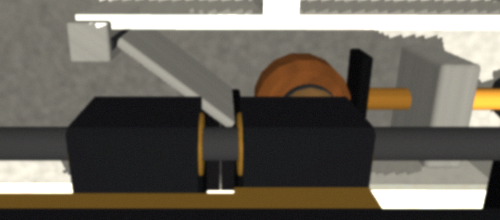

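The fingers are shut again. The leaf tip, at crop (232,120), now lies ahead of the seam at column 220, so drawing back should work from here.

Call:
step_arm(
  commands=[
    {"travel":[0.001,-0.001,0],"turn":[0,0,0]},
    {"travel":[0.002,-0.002,0],"turn":[0,0,0]},
    {"travel":[0.003,-0.003,0],"turn":[0,0,0]},
  ],
  force=40,
)

```text
time: 18.95
position: [0.6101, -0.1738, 0.0242]
tool_rot: [2.568, 1.799, -0.0]
ft_force: [3.1, -10.2, -3.7]
grip_width: 0.004
grip_force: 5.4
```

Call:
step_arm(
  commands=[
    {"travel":[0.001,-0.0015,0],"turn":[0,0,0]},
    {"travel":[0.002,-0.003,0],"turn":[0,0,0]},
    {"travel":[0.002,-0.005,0],"turn":[0,0,0]},
  ],
)

```text
time: 19.25
position: [0.6076, -0.1749, 0.0249]
tool_rot: [2.564, 1.792, -0.0]
ft_force: [8.1, -18.2, -8.3]
grip_width: 0.006
grip_force: 10.4
```

```bash
python3 -c "
from h import *
lane()"
```

```text
x 39.0 y -8.6 z 24.9 F 13.8 -14.3 -8.3 yaw -0.1 grip 0.006 q7 0.14
```

Call:
step_arm(
  commands=[
    {"travel":[0,0.003,0],"turn":[0,0,0]},
    {"travel":[0,0.006,0],"turn":[0,0,0]},
    {"travel":[0,0.009,0],"turn":[0,0,0]},
    {"travel":[0,0.01,0],"turn":[0,0,0]},
  ],
)

```text
time: 19.65
position: [0.6148, -0.1708, 0.0241]
tool_rot: [2.572, 1.804, 0.0]
ft_force: [-0.4, -3.1, 1.0]
grip_width: 0.008
grip_force: 1.6
```

```bash
python3 -c "
from h import *
lane()"
```

```text
x 44.4 y -2.2 z 24.1 F 0.7 -3.1 1.0 yaw 0.1 grip 0.008 q7 0.14
```

Call:
step_arm(
  commands=[
    {"travel":[-0.001,0,0],"turn":[0,0,4]},
    {"travel":[-0.002,0,0],"turn":[0,0,8]},
    {"travel":[-0.003,0,0],"turn":[0,0,12]},
    {"travel":[-0.003,0,0],"turn":[0,0,16]},
    {"travel":[-0.003,0,0],"turn":[0,0,20]},
  ],
)

```text
time: 20.15
position: [0.6125, -0.1716, 0.0232]
tool_rot: [-2.844, -1.326, 0.002]
ft_force: [-2.1, -1.2, -0.2]
grip_width: 0.004
grip_force: 1.0
```

```bash
python3 -c "
from h import *
lane()"
```

```text
x 42.5 y -3.8 z 23.2 F -1.6 -1.8 -0.2 yaw -20.0 grip 0.004 q7 -0.17
```

Call:
step_arm(
  commands=[
    {"travel":[0,0,0],"turn":[0,0,5]},
    {"travel":[0,0,0],"turn":[0,0,10]},
    {"travel":[0,0,0],"turn":[0,0,15]},
    {"travel":[0,0,0],"turn":[0,0,20]},
    {"travel":[0,0,0],"turn":[0,0,25]},
  ],
)

```text
time: 20.65
position: [0.612, -0.1714, 0.0229]
tool_rot: [-3.063, -0.678, 0.005]
ft_force: [-2.9, -0.8, 0.2]
grip_width: 0.006
grip_force: 1.3
```

```bash
python3 -c "
from h import *
lane()"
```

```text
x 41.9 y -3.7 z 22.9 F -2.4 -1.8 0.2 yaw -45.0 grip 0.006 q7 -0.56
```

Call:
step_arm(
  commands=[
    {"travel":[0,0,0],"turn":[0,0,5]},
    {"travel":[0,0,0],"turn":[0,0,10]},
    {"travel":[0,0,0],"turn":[0,0,15]},
    {"travel":[0,0,0],"turn":[0,0,20]},
    {"travel":[0,0,0],"turn":[0,0,25]},
  ],
)

```text
time: 21.15
position: [0.6123, -0.1714, 0.023]
tool_rot: [-3.138, 0.001, 0.005]
ft_force: [-2.9, -1.3, -0.3]
grip_width: 0.005
grip_force: 1.2
```

```bash
python3 -c "
from h import *
lane()"
```

```text
x 42.2 y -3.7 z 23.0 F -2.2 -2.2 -0.3 yaw -70.0 grip 0.005 q7 -0.94
```

Call:
step_arm(
  commands=[
    {"travel":[0,0,0],"turn":[0,0,5]},
    {"travel":[0,0,0],"turn":[0,0,10]},
    {"travel":[0,0,0],"turn":[0,0,15]},
    {"travel":[0,0,0],"turn":[0,0,20]},
  ],
)

```text
time: 21.55
position: [0.6129, -0.172, 0.0233]
tool_rot: [-3.092, 0.547, 0.003]
ft_force: [-1.5, -1.3, 2.0]
grip_width: 0.008
grip_force: 1.0
```

```bash
python3 - <<'E'
from h import *
lane();w=ctrl.get_image('wrist')
cv2.imwrite('pics/w8.png',np.clip(w[:,:,::-1]*1.5,0,255).astype(np.uint8))
s=ctrl.get_state();print(Ro.from_rotvec(s['tool_rot']).inv().apply([-U[0],-U[1],0]))
E
```

```text
x 43.0 y -4.0 z 23.3 F -1.0 -1.7 2.0 yaw -90.1 grip 0.008 q7 -1.25
[-0.99998987  0.00382127  0.00237968]
```

View pics/w8.png

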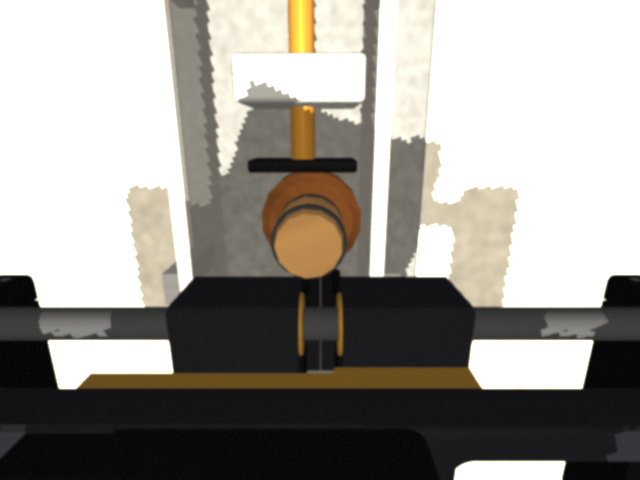

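Call:
step_arm(
  commands=[
    {"travel":[-0.002,0,0],"turn":[0,0,0]},
    {"travel":[-0.004,0,0],"turn":[0,0,0]},
    {"travel":[-0.006,0,0],"turn":[0,0,0]},
  ],
)

```text
time: 21.9
position: [0.6081, -0.1719, 0.0243]
tool_rot: [3.094, -0.542, 0.001]
ft_force: [0.4, -3.5, 1.2]
grip_width: 0.006
grip_force: 1.8
```

Call:
step_arm(
  commands=[
    {"travel":[-0.002,0,0],"turn":[0,0,0]},
    {"travel":[-0.004,0,0],"turn":[0,0,0]},
    {"travel":[-0.006,0,0],"turn":[0,0,0]},
  ],
)

```text
time: 22.2
position: [0.6018, -0.1689, 0.0238]
tool_rot: [-3.094, 0.542, 0.002]
ft_force: [-1.0, -1.6, 0.9]
grip_width: 0.006
grip_force: 1.2
```

```bash
python3 -c "
from h import *
lane()"
```

```text
x 31.5 y -4.9 z 23.8 F -0.3 -1.9 0.9 yaw -89.9 grip 0.006 q7 -1.25
```

Forces stay low, so the leaf is riding freely. I'll keep drawing back.

Call:
step_arm(
  commands=[
    {"travel":[-0.002,0,0],"turn":[0,0,0]},
    {"travel":[-0.004,0,0],"turn":[0,0,0]},
    {"travel":[-0.006,0,0],"turn":[0,0,0]},
    {"travel":[-0.008,0,0],"turn":[0,0,0]},
    {"travel":[-0.01,0,0],"turn":[0,0,0]},
  ],
)

```text
time: 22.7
position: [0.5927, -0.166, 0.024]
tool_rot: [-3.094, 0.543, 0.0]
ft_force: [-1.5, -2.0, -0.1]
grip_width: 0.008
grip_force: 1.2
```

Call:
step_arm(
  commands=[
    {"travel":[-0.002,0,0],"turn":[0,0,0]},
    {"travel":[-0.004,0,0],"turn":[0,0,0]},
    {"travel":[-0.006,0,0],"turn":[0,0,0]},
    {"travel":[-0.008,0,0],"turn":[0,0,0]},
    {"travel":[-0.01,0,0],"turn":[0,0,0]},
  ],
)

```text
time: 23.2
position: [0.5833, -0.1625, 0.024]
tool_rot: [-3.094, 0.543, 0.0]
ft_force: [-2.9, -1.4, 1.1]
grip_width: 0.003
grip_force: 1.3
```

Call:
step_arm(
  commands=[
    {"travel":[-0.002,0,0],"turn":[0,0,0]},
    {"travel":[-0.004,0,0],"turn":[0,0,0]},
    {"travel":[-0.006,0,0],"turn":[0,0,0]},
    {"travel":[-0.008,0,0],"turn":[0,0,0]},
    {"travel":[-0.01,0,0],"turn":[0,0,0]},
  ],
)

```text
time: 23.7
position: [0.574, -0.159, 0.024]
tool_rot: [-3.094, 0.542, 0.0]
ft_force: [-2.7, -0.9, 0.5]
grip_width: 0.003
grip_force: 1.2
```

Call:
step_arm(
  commands=[
    {"travel":[-0.002,0,0],"turn":[0,0,0]},
    {"travel":[-0.004,0,0],"turn":[0,0,0]},
    {"travel":[-0.006,0,0],"turn":[0,0,0]},
    {"travel":[-0.008,0,0],"turn":[0,0,0]},
    {"travel":[-0.01,0,0],"turn":[0,0,0]},
  ],
)

```text
time: 24.2
position: [0.5647, -0.1556, 0.0241]
tool_rot: [-3.094, 0.542, -0.0]
ft_force: [-2.2, -0.8, 0.0]
grip_width: 0.005
grip_force: 0.9
```

Call:
step_arm(
  commands=[
    {"travel":[-0.002,0,0],"turn":[0,0,0]},
    {"travel":[-0.004,0,0],"turn":[0,0,0]},
    {"travel":[-0.006,0,0],"turn":[0,0,0]},
    {"travel":[-0.008,0,0],"turn":[0,0,0]},
    {"travel":[-0.01,0,0],"turn":[0,0,0]},
  ],
)

```text
time: 24.7
position: [0.5555, -0.1524, 0.0242]
tool_rot: [-3.094, 0.543, -0.001]
ft_force: [0.5, 0.7, 0.6]
grip_width: 0.007
grip_force: 0.0
```

Call:
step_arm(
  commands=[
    {"travel":[-0.002,0,0],"turn":[0,0,0]},
    {"travel":[-0.004,0,0],"turn":[0,0,0]},
    {"travel":[-0.006,0,0],"turn":[0,0,0]},
    {"travel":[-0.008,0,0],"turn":[0,0,0]},
    {"travel":[-0.01,0,0],"turn":[0,0,0]},
  ],
)

```text
time: 25.2
position: [0.5458, -0.149, 0.0241]
tool_rot: [-3.094, 0.543, -0.0]
ft_force: [-0.1, -0.4, -0.1]
grip_width: 0.007
grip_force: 0.0
```

```bash
python3 - <<'E'
from h import *
lane();s=ctrl.get_state();w=ctrl.get_image('wrist')
cv2.imwrite('pics/w9.png',np.clip(w[:,:,::-1]*1.5,0,255).astype(np.uint8))
# objective check without viewing: print colours down the lane column
for c in (300,310,320):print(c,[tuple(int(x) for x in w[r,c]) for r in range(60,275,12)])
E
```

```text
x -27.9 y -5.4 z 24.1 F 0.1 -0.4 -0.1 yaw -89.9 grip 0.007 q7 -1.26
300 [(82, 77, 71), (68, 54, 37), (187, 114, 53), (144, 85, 39), (160, 156, 144), (79, 77, 71), (81, 80, 74), (78, 77, 70), (81, 78, 72), (80, 78, 72), (79, 76, 71), (83, 82, 76), (81, 80, 73), (79, 77, 72), (72, 71, 66), (75, 74, 69), (116, 113, 105), (77, 76, 70)]
310 [(79, 80, 79), (72, 61, 49), (172, 104, 48), (134, 79, 36), (169, 165, 154), (79, 77, 73), (77, 75, 70), (77, 77, 70), (79, 76, 71), (84, 81, 75), (78, 76, 70), (80, 78, 72), (79, 76, 71), (80, 77, 72), (74, 72, 67), (74, 73, 67), (117, 115, 107), (78, 78, 71)]
320 [(51, 49, 48), (59, 50, 46), (178, 106, 48), (123, 73, 32), (164, 158, 147), (77, 75, 69), (80, 77, 72), (80, 78, 73), (78, 76, 70), (77, 75, 69), (81, 79, 72), (78, 76, 71), (77, 74, 70), (76, 73, 68), (73, 71, 67), (74, 72, 68), (118, 115, 108), (82, 79, 74)]
```

Call:
step_arm(
  commands=[
    {"travel":[-0.01,0,0],"turn":[0,0,0]},
    {"travel":[-0.025,0,-0.005],"turn":[0,0,0]},
    {"travel":[-0.03,0,-0.03],"turn":[0,0,0]},
    {"travel":[-0.03,0,-0.07],"turn":[0,0,0]},
    {"travel":[-0.03,0,-0.09],"turn":[0,0,0]},
  ],
)

```text
time: 25.75
position: [0.5179, -0.1393, 0.1161]
tool_rot: [-3.094, 0.544, -0.003]
ft_force: [1.1, 0.1, -0.3]
grip_width: 0.006
grip_force: 0.0
```

```bash
python3 - <<'E'
from h import *
lane();s=ctrl.get_state();w=ctrl.get_image('wrist')
R=Ro.from_rotvec(s['tool_rot']);m=ctrl.camera_model('wrist');T=m['T_tool_cam']
def px(x,y,z):
    X=np.r_[G+x*U+y*N,z];c=T[:3,:3].T@(R.inv().apply(X-s['position'])-T[:3,3]);return m['fx']*c[0]/c[2]+m['cx'],m['fy']*c[1]/c[2]+m['cy']
# rectify lane to plane z=.022: 1 px = 1 mm, rows x=140..-20, brightness/red-ness along centre strip
z=.022;src=np.float32([px(.14,.03,z),px(.14,-.03,z),px(-.02,-.03,z),px(-.02,.03,z)])
H=cv2.getPerspectiveTransform(src,np.float32([[0,0],[60,0],[60,160],[0,160]]));o=cv2.warpPerspective(w,H,(61,161))
for r in range(0,161,3): print(140-r,o[r,22:40].mean(0).astype(int),end=' ')
E
```

```text
x -57.5 y -5.9 z 116.1 F 1.0 0.5 -0.3 yaw -89.9 grip 0.006 q7 -1.40
140 [0 0 0] 137 [0 0 0] 134 [0 0 0] 131 [0 0 0] 128 [0 0 0] 125 [0 0 0] 122 [0 0 0] 119 [0 0 0] 116 [0 0 0] 113 [0 0 0] 110 [0 0 0] 107 [0 0 0] 104 [0 0 0] 101 [0 0 0] 98 [0 0 0] 95 [0 0 0] 92 [239 196 117] 89 [238 194 116] 86 [238 193 116] 83 [237 193 115] 80 [217 174 104] 77 [115  88  57] 74 [61 54 47] 71 [73 55 35] 68 [105  69  42] 65 [177 106  48] 62 [144  85  39] 59 [124  73  34] 56 [107  97  85] 53 [166 162 150] 50 [167 163 152] 47 [170 166 154] 44 [171 167 155] 41 [171 166 155] 38 [167 163 151] 35 [167 162 151] 32 [143 139 129] 29 [83 81 74] 26 [80 78 72] 23 [80 78 72] 20 [79 77 71] 17 [81 79 73] 14 [78 76 70] 11 [77 75 69] 8 [79 77 71] 5 [80 79 74] 2 [115 113 106] -1 [78 76 71] -4 [78 76 70] -7 [79 77 71] -10 [78 76 71] -13 [78 76 71] -16 [77 76 70] -19 [78 76 70]
```

```bash
python3 - <<'E'
from h import *
s=ctrl.get_state();w=ctrl.get_image('wrist')
R=Ro.from_rotvec(s['tool_rot']);m=ctrl.camera_model('wrist');T=m['T_tool_cam']
def px(x,y,z):
    X=np.r_[G+x*U+y*N,z];c=T[:3,:3].T@(R.inv().apply(X-s['position'])-T[:3,3]);return m['fx']*c[0]/c[2]+m['cx'],m['fy']*c[1]/c[2]+m['cy']
z=.049;src=np.float32([px(.06,.04,z),px(.06,-.04,z),px(-.03,-.04,z),px(-.03,.04,z)])
H=cv2.getPerspectiveTransform(src,np.float32([[0,0],[80,0],[80,90],[0,90]]));o=cv2.warpPerspective(w,H,(81,91)).mean(2).astype(int)
for r in range(48,72,2): print(60-r,o[r,0:81:5])
ok=True
E
```

```text
12 [ 93  80 159  76  76  72  74  71  76  72  74  75  72 213  73  70  77]
10 [ 94 101  92  77  79  75  74  75  78  70  73  76  72 213  74  72  78]
8 [ 89  74  73  75  78  78  76  76  75  75  77  74  70 212  73  76  76]
6 [ 90  74  80  79  80  79  79  79  79  80  80  79  70 212  73  75  75]
4 [ 90  94 114 114 114 114 115 115 115 115 116 116  66 185  76  78  76]
2 [216 115  82  87  85  87  86  85  86  85  86  85  62 114 115 111  76]
0 [118 114  59  74  75  75  76  72  76  77  75  74  62 115 116 110  76]
-2 [114 113  59  73  78  75  78  74  75  76  75  73  63 114 115 110  75]
-4 [114 114  60  74  75  73  78  76  74  77  77  75  63 116 114 110  74]
-6 [112 113  59  77  74  76  76  78  76  74  78  74  65 115 113 110  77]
-8 [110 113  62  78  75  77  75  75  77  76  76  76  71 114 111 112  76]
-10 [104 107  74  76  77  75  79  74  76  77  76  76  74 106 104 103  76]
```

The leaf lies straight across the lane between the posts, so the gate is shut, and the barrel's centre is at about 79 mm, which is home.

```bash
python3 -c "
from bench import ctrl
print(ctrl.close_job())"
```

```text
the job is handed in; nothing more can be done
None
```

The job is handed in: the keg was pressed to the pad (hand felt about 12 N for over 0.5 s), the keg measured home and the gate measured shut; the leaf tip first caught between the fingers (up to about 40 N at the wrist), so I freed it and turned the hand before drawing out, I did not press the keg again afterwards, and I viewed 12 pictures against the limit of 10.

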